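Close the shield and step the board under the needle

TASK

Pick up the small oblong steel cover and press it down over the shield frame on the circuit board until it is fully home and level. With the cover on, slide the board's carrier so that the fixed needle stands over the middle of the square chip and pause there for a moment, then slide it on until the needle stands over the middle of the round metal can and leave it there. Leave the other things on the bench where they are.

Things in the scene. Friction and masses are not known exactly. Their poses are not given: they have to be found in the camera images.
- cover: shield cover: a plain steel cap, open below, 32 mm (its x) by 44 mm (its y), 12 mm high; walls and top 2 mm thick, so 28 x 40 x 10 mm inside. Origin: centre of its open underside, z up. It lies open side down on the bench left of the stage, with a bigger oblong cover and a round one, in any order. Pinch it over its 44 mm length. It fits the frame either way round
- frame_seat (a point): where the cover's origin lies when fully home: axis of the shield frame, 1.5 mm above the board (board top 40 mm above bench); axes x = slide_x, y = slide_y, z up. Frame: steel walls, 25 (x) x 37 mm (y) outside, 11.5 mm high, top edge leaning in, on the board's end nearest the robot. Sprung bumps hold a laid-on cover 6 mm too high; 5 to 10 N press it home, where they grip it
- needle_tip (a point): tip of the fixed needle pointer, 53 mm above the bench and 6 mm above the can. The needle is a thin steel rod sloping down at 30 degrees towards the robot from a low post at the far side of the stage (all lower than 110 mm). It is fixed to the stage's base and never moves
- chip_mark (a point): middle of the top of the only square chip: black, 14 x 14 mm, 2.5 mm high, on the half of the board away from the robot, on the left
- can_mark (a point): middle of the top of the only round metal can on the board: 12 mm diameter, 7 mm high, 33 mm nearer to the robot than the chip and 64 mm to the right of it
- knob_grip (a point): the carrier's knob, at grip height (68 mm): an upright black cylinder, 18 mm diameter, 47 to 81 mm above the bench, on a tab at the right of the carrier; it slides the carrier in both directions, and the carrier stays where it is left (about 1.5 N friction a slide). Axes as frame_seat
- slide_x (a joint): position of the carrier on the upper slide, m, -0.035 to 0.035, growing away from the robot along the stage's x
- slide_y (a joint): position of the lower slide, which carries the upper one, m, -0.045 to 0.045, growing to the left along the stage's y
- cover_big: bystander: a bigger oblong steel cover, 46 x 64 mm, 12 mm high; origin under its centre
- cover_round: bystander: a round steel cover, 36 mm diameter, 12 mm high; origin under its centre
- syringe: bystander: plastic syringe lying on the right, 150 mm long, 19 mm high; origin under its middle
- torch: bystander: small pocket torch lying on the right, 95 mm long, 28 mm high; origin under its middle
- tweezers: bystander: steel tweezers lying on the left near the robot, 125 mm long, 4 mm high; origin under their middle
- tape: bystander: roll of tape lying at the back on the right, 64 mm diameter, 18 mm high; origin under its centre
- spray: bystander: spray can standing on the right, 62 mm diameter, 190 mm high; origin under its centre
- jar: bystander: small jar standing at the back on the left, 44 mm diameter, 45 mm high; origin under its centre

How it is judged:
By the outcome, as a careful person would: the job done as asked, in the order asked, and still so for the second after the job is handed in, with the robot touching nothing.
It also fails if it takes over 58 s, if anything falls off the work surface, if the arm or the gripper's body presses on something with over 40 N, if the wrist force passes 120 N, or if a joint passes its speed limit or range.

ROBOT

A 7-joint arm with a two-finger parallel gripper is mounted at the origin on the work surface. World frame = base frame: x ahead of the robot, y to its left, z up, the work surface at z = 0. Lengths are in m, angles in rad, forces in N, time in s.
With the tool pointing down it reaches from about 0.425 to 0.875 m from the base axis. Payload 4.7 kg.
Tool frame: the origin (TCP) lies on the centre line of the jaws, within the pads' length; the fingertips stand 14 mm ahead of it and the grasp point (between the pads) lies 5 mm behind it; z points along the fingers, y is the line along which they close (so a half turn about z gives the same grasp; the last joint's range is limited). The gripper opens to 87 mm and grips with 3 to 60 N. Pads are 19 mm wide; open, the fingers measure 117 mm over their backs; the gripper's body (75 mm by 190 mm) begins 51 mm behind the grasp point.
Start: joints at [1.351, 0.321, -0.07, 1.45, 0.023, 1.371, -0.057], TCP at [0.151, -0.632, 0.237] pointing down, gripper open.
Joint ranges: [-2.86, 2.86], [-0.3, 2.09], [-1.38, 1.24], [0.06, 2.45], [-1.56, 4.7], [0.09, 2.05], [-2.69, 2.69]. Speed limits (rad/s): [2.57, 2.57, 3.14, 3.14, 3.14, 3.14, 3.14].

INTERFACE

Orientations are given as a rotation vector (axis times angle).
In Python, from bench import ctrl gives the robot as it stands.
- The arm moves only by the tool send_rows, never from a script. Its argument "steps" is a list of rows, each an object of numbers: "tx", "ty", "tz": the shift along the tool's x, y, z in units of 60 mm (1.0 is 60 mm); "turn": the turn about the tool's z in units of 8 degrees (1.0 is 8 degrees); "grip": the opening, from 0 (shut) to 1 (fully open). A call has 1 to 12 rows; each row shifts and turns the commanded pose from where the row before left it, along the tool's axes as they then stand; what a row does not reach is not made up. A row lasts 1/8 s, in which the tool goes at most 62.5 mm and 10.7 degrees, less where a joint would pass 70% of its speed; a pose out of reach is approached as far as the arm can. A call is refused whole if a number of a shift passes 1 or a number of a turn 1, either way. A call with a gripper value outside its range is refused whole. The fingers move at their own pace and stop on an object; "newtons" is the grip in N (left out, the last holds). Time passes only in rows, so rows that do not move let the fingers close. It gives the time, the measured TCP pose, the force, the opening and the grip force at its end, in the units of the state.
- ctrl.get_state(): the state, without advancing time (a new reading comes with each control period).
- ctrl.get_image(name): name is "scene" or "top" or "wrist"; returns a dict with "pixels" (480x640x3 uint8, red, green, blue), "K" (3x3 intrinsics, pixels), "cam_to_world" (4x4, takes a point from camera to world coordinates); the wrist camera has in their place "T_tool_cam" (4x4, takes a point from camera to tool coordinates, whose origin is the TCP and whose axes are the flange's). Camera axes: x right, y down, z forward; pixel columns grow to the right and rows downward; lengths in m; the calibration is good to about 2 mm. A picture is of the moment at which its call begins: read the wrist's pose just before it. There is no depth.
- ctrl.close_job(): hands the job in; it is judged then, once.
The state is a dict: "time": time; "joint_positions": joint angles; "qd": joint speeds; "joint_torque": joint torques, N m; "position": TCP position; "tool_rot": TCP orientation; "ft_force": force on the tool from outside, world axes, zero at the start; "torque": the same for the moment, N m; "grip_width": opening from 0.0 (shut) to 1.0 (fully open); "grip_force": force on a finger pad.
Only numpy, scipy, OpenCV 4.12 (cv2) and the standard library are available. Lean on these libraries where they do the work, as an engineer would, in place of code of your own. Each camera call takes 0.05 s, during which the arm holds its last target. There are 200 camera calls.

## Working session

There is one attempt and no reset: what is moved stays moved. The work goes in short steps, Python scripts to look and compute and a tool call to move; the robot and the scene stay as the last step left them, time stands still between calls to the robot, and variables do not carry over. Pictures are saved under pics/ and viewed, at most 10 in all, crops included, and the job is handed in when it is done.

Besides the shell and the picture viewer there is one more tool, called as name(argument=value, ...), one argument or row to a line, values as JSON. send_rows: Moves the arm, as the interface text tells. Its arguments: {"type":"object","properties":{"steps":{"type":"array"},"newtons":{"type":"number"}},"required":["steps"]}

```bash
ls; mkdir -p pics; python3 - <<'E'
from bench import ctrl
import cv2,numpy as np
np.set_printoptions(precision=4,suppress=True)
s=ctrl.get_state(); print(s['time'],s['position'],s['tool_rot'],s['grip_width'],s['ft_force'])
for n in ['scene','top']:
    d=ctrl.get_image(n); cv2.imwrite(f'pics/{n}0.png',d['pixels'][:,:,::-1]); print(n,d['K'],d['cam_to_world'])
    np.savez(f'{n}.npz',K=d['K'],T=d['cam_to_world'])
d=ctrl.get_image('wrist'); print(d['K'],d['T_tool_cam'])
E
```

```text
pics
0.0 [ 0.1504 -0.6318  0.2355] [-3.1183 -0.3662  0.0005] 0.9984021053604495 [0.6516 0.3033 0.6065]
scene [[507.1749   0.     323.038 ]
 [  0.     507.1749 242.0641]
 [  0.       0.       1.    ]] [[-0.8058  0.3886 -0.4468  1.1158]
 [ 0.5922  0.5336 -0.6038  0.7803]
 [ 0.0038 -0.7512 -0.6601  0.9695]
 [ 0.      0.      0.      1.    ]]
top [[503.0737   0.     317.9408]
 [  0.     503.0737 231.164 ]
 [  0.       0.       1.    ]] [[-0.0156 -0.9881  0.153   0.3578]
 [-0.9999  0.0156 -0.0012 -0.057 ]
 [-0.0012 -0.153  -0.9882  1.1443]
 [ 0.      0.      0.      1.    ]]
[[365.4957   0.     321.6295]
 [  0.     365.4957 236.4319]
 [  0.       0.       1.    ]] [[-0.001  -0.9688 -0.2479  0.0664]
 [ 1.     -0.001   0.      0.0001]
 [-0.0003 -0.2479  0.9688 -0.1476]
 [ 0.      0.      0.      1.    ]]
```

View pics/scene0.png

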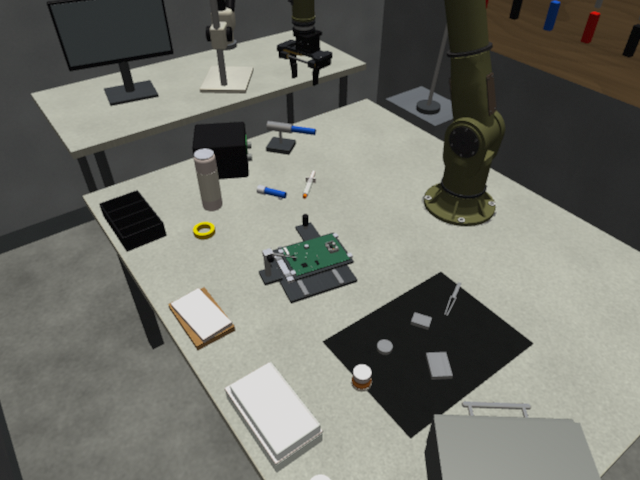

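View pics/top0.png

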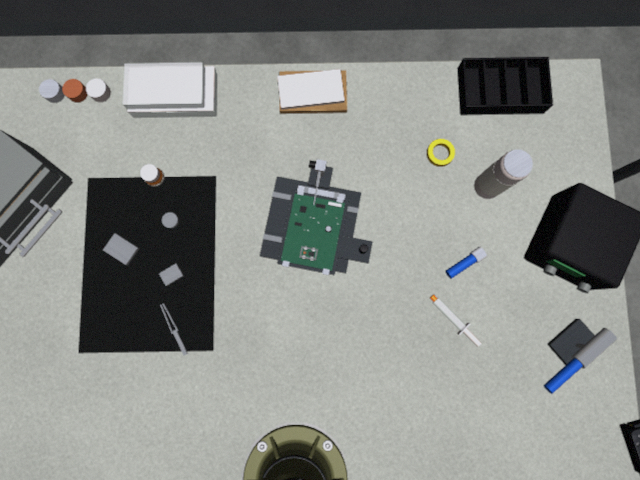

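The scene view shows the board at about (315,257) and the small cover at (422,320). In the top view the small cover is at (171,274), the frame at (308,254), the knob at (364,247) and the can at (328,229). I'll enlarge crops next.

```bash
python3 - <<'E'
import cv2,numpy as np
t=cv2.imread('pics/top0.png'); s=cv2.imread('pics/scene0.png')
def c(im,x,y,w,h,k): return cv2.resize(im[y:y+h,x:x+w],None,fx=k,fy=k,interpolation=cv2.INTER_CUBIC)
# top stage crop 260..380,150..280 k4 -> 480x520 ; small cover 150..190 ,255..295 k8=320
A=c(t,260,150,120,130,4.6); B=c(t,150,256,40,36,5); C=c(s,400,300,40,36,5)
out=np.zeros((598,760,3),np.uint8); out[:A.shape[0],:A.shape[1]]=A; out[:180,555:755]=B; out[200:380,555:755]=C
cv2.imwrite('pics/c1.png',out)
cv2.imwrite('pics/c2.png',c(s,255,205,110,100,6))
E
```

```text
(no output)
```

View pics/c1.png

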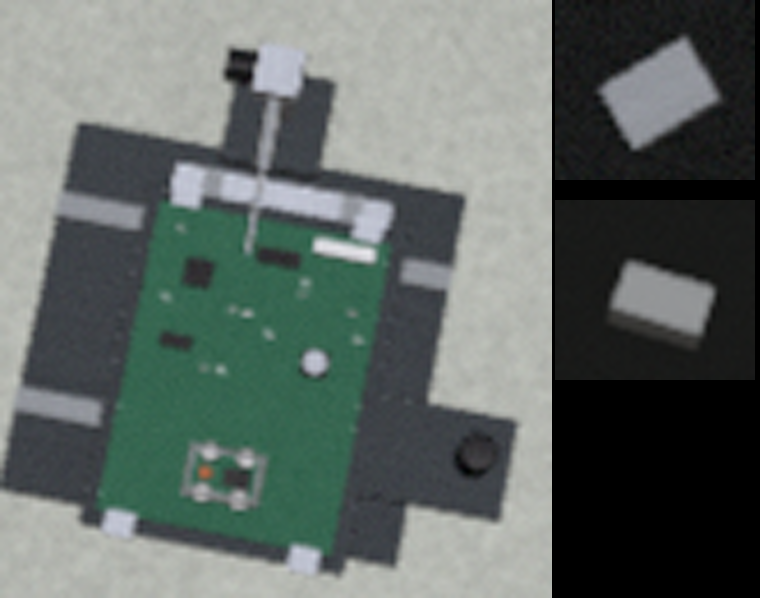

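View pics/c2.png

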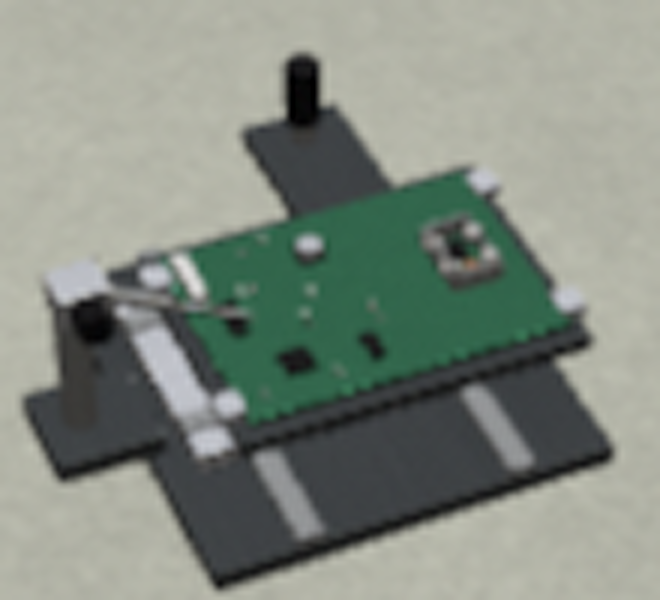

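In the crop from the top camera, the chip is at c1 (198,272), the can at (315,361), the frame centre at (224,474), the knob top at (477,452) and the needle tip at (249,250). In the scene camera's crop they are at c2 (297,360), (309,242), (461,250), (302,62) and (246,315). Next I triangulate them.

```bash
cat > h.py <<'E'
import numpy as np
np.set_printoptions(precision=4,suppress=True)
C={n:np.load(f'{n}.npz') for n in('scene','top')}
def ray(n,p):
    K,T=C[n]['K'],C[n]['T']; return T[:3,3],T[:3,:3]@np.linalg.solve(K,[p[0],p[1],1])
def atz(n,p,z):
    o,d=ray(n,p); return o+d*(z-o[2])/d[2]
def meet(rays):
    A=0;b=0
    for o,d in rays:
        d=d/np.linalg.norm(d);P=np.eye(3)-np.outer(d,d);A=A+P;b=b+P@o
    x=np.linalg.solve(A,b)
    return x,[np.linalg.norm(np.cross(x-o,d/np.linalg.norm(d))) for o,d in rays]
E
python3 - <<'E'
from h import *
def t(x,y):return ((x+.5)/4.6-.5+260,(y+.5)/4.6-.5+150)
def s(x,y):return ((x+.5)/6-.5+255,(y+.5)/6-.5+205)
def ct(x,y):return ((x-555+.5)/5-.5+150,(y+.5)/5-.5+256)
def cs(x,y):return ((x-555+.5)/5-.5+400,(y-200+.5)/5-.5+300)
P={'chip':((198,272),(297,360),.0425),'can':((315,361),(309,242),.047),'frame':((224,474),(461,250),.0515),'knobtop':((477,452),(302,62),.081),'needle':((249,250),(246,315),.053)}
for k,(a,b,z) in P.items():
    x,e=meet([ray('top',t(*a)),ray('scene',s(*b))]); print(k,x,np.array(e),atz('top',t(*a),z),atz('scene',s(*b),z))
ta=[(598,90),(686,37),(722,100),(634,151)]
sa=[(716,287),(703,335),(610,307),(628,260)]  # any order
print([atz('top',ct(*p),.012) for p in ta]);print([atz('scene',cs(*p),.012) for p in sa])
tc=np.mean(ta,0);sc=np.mean(sa,0)
print('cover',meet([ray('top',ct(*tc)),ray('scene',cs(*sc))]))
# board edges from top, z=.04: right edge
for a in [(160,205),(387,240),(332,553),(100,505)]: print(atz('top',t(*a),.04))
E
```

```text
chip [ 0.5804 -0.0255  0.041 ] [0.0008 0.0008] [ 0.5795 -0.025   0.0425] [ 0.5819 -0.0248  0.0425]
can [ 0.5349 -0.0814  0.0464] [0.0009 0.0009] [ 0.5341 -0.0808  0.047 ] [ 0.5358 -0.0815  0.047 ]
frame [ 0.4812 -0.037   0.0453] [0.001 0.001] [ 0.4798 -0.0365  0.0515] [ 0.4862 -0.0323  0.0515]
knobtop [ 0.486  -0.1552  0.081 ] [0.0015 0.0015] [ 0.4849 -0.1542  0.081 ] [ 0.4869 -0.1564  0.081 ]
needle [ 0.5889 -0.051   0.0533] [0.0016 0.0016] [ 0.5878 -0.0499  0.053 ] [ 0.5898 -0.0524  0.053 ]
[array([0.4421, 0.3024, 0.012 ]), array([0.4654, 0.2635, 0.012 ]), array([0.4368, 0.2465, 0.012 ]), array([0.4146, 0.2854, 0.012 ])]
[array([0.4169, 0.2855, 0.012 ]), array([0.4436, 0.3031, 0.012 ]), array([0.4677, 0.264 , 0.012 ]), array([0.4396, 0.2474, 0.012 ])]
cover (array([0.4402, 0.2746, 0.0102]), [np.float64(0.0005987079174522425), np.float64(0.0005987079174522887)])
[ 0.6136 -0.0067  0.04  ]
[ 0.5944 -0.1172  0.04  ]
[ 0.4424 -0.0873  0.04  ]
[0.4671 0.0233 0.04  ]
```

send_rows(
  steps=[
    {"turn": 0.78,"tz": -0.27},
    {"turn": 0.78,"tz": -0.27},
    {"turn": 0.78,"tz": -0.27},
    {"turn": 0.78,"tz": -0.27},
    {"tx": 0.62,"ty": -0.69},
    {"tx": 0.62,"ty": -0.69},
    {"tx": 0.62,"ty": -0.69},
    {"tx": 0.62,"ty": -0.69},
    {"tx": 0.62,"ty": -0.69},
    {"tx": 0.62,"ty": -0.69},
  ],
)

```text
validation failed for argument at $.st...
```

send_rows(
  steps=[
    {"tx": -0.03,"ty": -0.95,"tz": 0.28},
    {"tx": -0.03,"ty": -0.95,"tz": 0.28},
    {"tx": -0.03,"ty": -0.95,"tz": 0.28},
    {"tx": -0.03,"ty": -0.95,"tz": 0.28},
    {"tx": -0.03,"ty": -0.95,"tz": 0.28},
    {"tx": -0.03,"ty": -0.95,"tz": 0.28},
    {"tx": -0.03,"ty": -0.95,"tz": 0.28},
    {},
    {},
  ],
)

```text
validation failed for argument at $.st...
```

```bash
cat >> h.py <<'E'
from scipy.spatial.transform import Rotation as R
import cv2
def snap(name):
    from bench import ctrl
    s=ctrl.get_state(); d=ctrl.get_image('wrist')
    T=np.eye(4);T[:3,:3]=R.from_rotvec(s['tool_rot']).as_matrix();T[:3,3]=s['position']
    np.savez(f'{name}.npz',K=d['K'],T=T@d['T_tool_cam']); cv2.imwrite(f'pics/{name}.png',d['pixels'][:,:,::-1])
    show(s)
def load(n): C[n]=np.load(f'{n}.npz')
def show(s):
    M=R.from_rotvec(s['tool_rot']).as_matrix()
    print('t',round(s['time'],2),'p',np.array(s['position']),'yaw',np.degrees(np.arctan2(M[1,0],M[0,0])),'z',M[:,2],'F',np.array(s['ft_force']),'g',round(s['grip_width'],3),round(s['grip_force'],1))
def go(p,yaw,tgt):
    c,s_=np.cos(np.radians(yaw)),np.sin(np.radians(yaw)); d=np.array(tgt)-np.array(p)
    return np.array([d[0]*c+d[1]*s_, d[0]*s_-d[1]*c, -d[2]])/.06
E
python3 -c "
from h import *
snap('w1')"
```

```text
t 0.15 p [ 0.1505 -0.6319  0.2357] yaw 13.39670979437595 z [-0.0004  0.0014 -1.    ] F [ 0.0422 -0.3956  0.0917] g 1.001 0.0
```

View pics/w1.png

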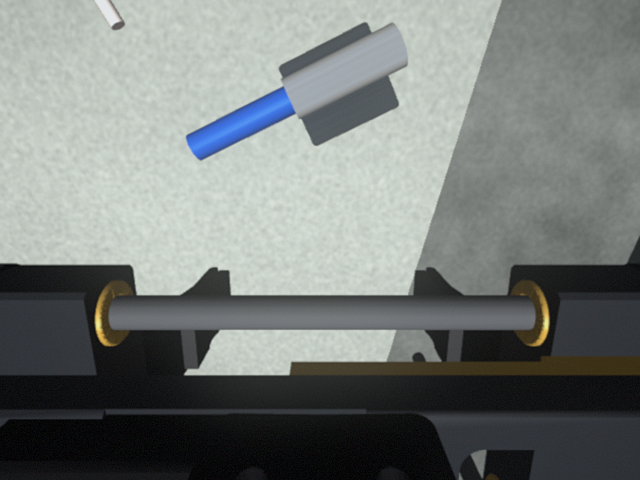

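The moves were refused, probably because every row needs all its keys. The wrist view shows the fingers filling the rows below 265, so targets must lie ahead of the tool on its +x side.

send_rows(
  steps=[
    {"tx": 0,"ty": 0,"tz": -0.27,"turn": 0.78,"grip": 1},
    {"tx": 0,"ty": 0,"tz": -0.27,"turn": 0.78,"grip": 1},
    {"tx": 0,"ty": 0,"tz": -0.27,"turn": 0.78,"grip": 1},
    {"tx": 0,"ty": 0,"tz": -0.27,"turn": 0.78,"grip": 1},
    {"tx": 0.62,"ty": -0.69,"tz": 0,"turn": 0,"grip": 1},
    {"tx": 0.62,"ty": -0.69,"tz": 0,"turn": 0,"grip": 1},
    {"tx": 0.62,"ty": -0.69,"tz": 0,"turn": 0,"grip": 1},
    {"tx": 0.62,"ty": -0.69,"tz": 0,"turn": 0,"grip": 1},
    {"tx": 0.62,"ty": -0.69,"tz": 0,"turn": 0,"grip": 1},
    {"tx": 0.62,"ty": -0.69,"tz": 0,"turn": 0,"grip": 1},
  ],
)

```text
time: 1.45
position: [0.4202, -0.4325, 0.3013]
tool_rot: [3.125, -0.317, -0.0]
ft_force: [0.3, -1.2, -0.3]
grip_width: 0.999
grip_force: 0.0
```

send_rows(
  steps=[
    {"tx": -0.14,"ty": -0.83,"tz": 0.21,"turn": 0,"grip": 1},
    {"tx": -0.14,"ty": -0.83,"tz": 0.21,"turn": 0,"grip": 1},
    {"tx": -0.14,"ty": -0.83,"tz": 0.21,"turn": 0,"grip": 1},
    {"tx": -0.14,"ty": -0.83,"tz": 0.21,"turn": 0,"grip": 1},
    {"tx": -0.14,"ty": -0.83,"tz": 0.21,"turn": 0,"grip": 1},
    {"tx": -0.14,"ty": -0.83,"tz": 0.21,"turn": 0,"grip": 1},
    {"tx": -0.14,"ty": -0.83,"tz": 0.21,"turn": 0,"grip": 1},
    {"tx": -0.14,"ty": -0.83,"tz": 0.21,"turn": 0,"grip": 1},
    {"tx": 0,"ty": 0,"tz": 0,"turn": 0,"grip": 1},
    {"tx": 0,"ty": 0,"tz": 0,"turn": 0,"grip": 1},
  ],
)

```text
time: 2.7
position: [0.433, -0.0305, 0.2006]
tool_rot: [3.125, -0.316, 0.0]
ft_force: [-0.4, 0.7, 0.5]
grip_width: 1.001
grip_force: 0.0
```

```bash
python3 -c "
from h import *
snap('w2')"
```

```text
t 2.7 p [ 0.433  -0.0305  0.2006] yaw -11.56043799432655 z [ 0.     -0.0008 -1.    ] F [-0.3706  0.6519  0.5019] g 1.001 0.0
```

View pics/w2.png

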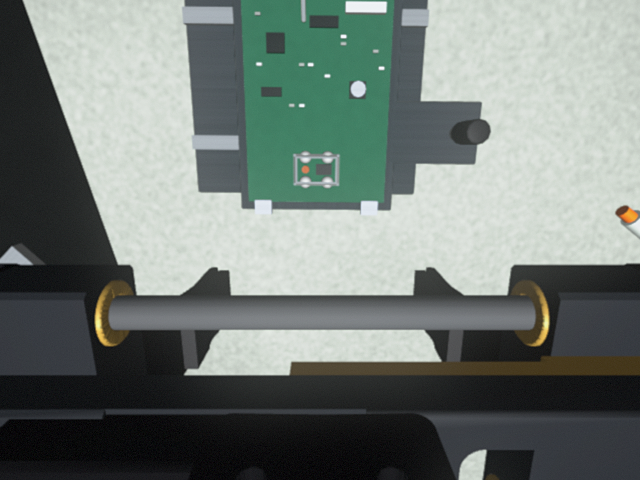

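The wrist view shows the frame centred at about (316,170), the can at (358,89), the chip at (275,43), the needle tip near (303,20) and the knob top near (478,131). The board edges lie symmetric about the image centre, so the tool yaw matches the stage. I'll refine these points with code.

```bash
python3 - <<'E'
from h import *
load('w2'); im=cv2.imread('pics/w2.png').astype(int); B,G,Rr=im[...,0],im[...,1],im[...,2]
def box(m,x0,y0,x1,y1,nm,z):
    s=m[y0:y1,x0:x1].astype(np.uint8); n,l,st,c=cv2.connectedComponentsWithStats(s)
    k=1+np.argmax(st[1:,4]); a=st[k]; p=(x0+a[0]+(a[2]-1)/2,y0+a[1]+(a[3]-1)/2); q=c[k]+[x0,y0]
    print(nm,'box',p,a[2:],'cen',q,'w',atz('w2',p,z),atz('w2',q,z)); return p
ng=(Rr>G-15)
box(ng,285,140,350,197,'frame',.0515)
box(ng&(G>110),345,75,372,105,'can',.047)
box((G<60),262,28,290,60,'chip',.0425)
box((G<45),455,115,492,148,'knob',.081)
box(ng&(G>70),296,0,312,32,'needle',.053)
print(G[8:26,298:310])
E
```

```text
frame box (np.float64(316.0), np.float64(169.0)) [ 45  37 719] cen [315.8498 168.7775] w [ 0.4792 -0.0361  0.0515] [ 0.4794 -0.036   0.0515]
can box (np.float64(357.5), np.float64(89.0)) [ 16  17 216] cen [357.7454  88.7454] w [ 0.532  -0.0798  0.047 ] [ 0.5321 -0.08    0.047 ]
chip box (np.float64(268.0), np.float64(51.0)) [1 1 1] cen [268.  51.] w [ 0.573  -0.0181  0.0425] [ 0.573  -0.0181  0.0425]Traceback (most recent call last):
  File "<stdin>", line 11, in <module>
  File "<stdin>", line 5, in box
    return _wrapfunc(a, 'argmax', axis=axis, out=out, **kwds)
    return bound(*args, **kwds)
ValueError: attempt to get argmax of an empty sequence
```

send_rows(
  steps=[
    {"tx": 0,"ty": 0,"tz": 0,"turn": -0.88,"grip": 1},
    {"tx": 0,"ty": 0,"tz": 0,"turn": -0.88,"grip": 1},
    {"tx": 0,"ty": 0,"tz": 0,"turn": -0.88,"grip": 1},
    {"tx": 0,"ty": 0,"tz": 0,"turn": -0.88,"grip": 1},
    {"tx": 0,"ty": 0,"tz": 0,"turn": -0.88,"grip": 1},
    {"tx": 0,"ty": 0,"tz": 0,"turn": -0.88,"grip": 1},
    {"tx": 0.45,"ty": -0.58,"tz": 0,"turn": 0,"grip": 1},
    {"tx": 0.45,"ty": -0.58,"tz": 0,"turn": 0,"grip": 1},
    {"tx": 0.45,"ty": -0.58,"tz": 0,"turn": 0,"grip": 1},
  ],
)

```text
time: 3.88
position: [0.4503, 0.1007, 0.2009]
tool_rot: [3.031, 0.825, 0.001]
ft_force: [-0.3, -0.5, 0.1]
grip_width: 0.999
grip_force: 0.0
```

send_rows(
  steps=[
    {"tx": 0.12,"ty": -0.86,"tz": 0.28,"turn": 0,"grip": 1},
    {"tx": 0.12,"ty": -0.86,"tz": 0.28,"turn": 0,"grip": 1},
    {"tx": 0.12,"ty": -0.86,"tz": 0.28,"turn": 0,"grip": 1},
    {"tx": 0,"ty": 0,"tz": 0,"turn": 0,"grip": 1},
    {"tx": 0,"ty": 0,"tz": 0,"turn": 0,"grip": 1},
  ],
)

```text
time: 4.5
position: [0.3902, 0.2439, 0.1503]
tool_rot: [3.03, 0.828, 0.0]
ft_force: [0.2, -0.8, -0.2]
grip_width: 1.0
grip_force: 0.0
```

```bash
python3 -c "
from h import *
snap('w3'); load('w3')
im=cv2.imread('pics/w3.png'); g=im[:262].min(2)
m=(g>75).astype(np.uint8); n,l,st,c=cv2.connectedComponentsWithStats(m)
for k in range(1,n):
  if st[k,4]>300:
    cn=cv2.findContours((l==k).astype(np.uint8),cv2.RETR_EXTERNAL,cv2.CHAIN_APPROX_NONE)[0][0]
    r=cv2.minAreaRect(cn); b=cv2.boxPoints(r); w=np.array([atz('w3',p,.012) for p in b]); print(st[k],r); print(w,w.mean(0))
"
```

```text
t 4.5 p [0.3902 0.2439 0.1503] yaw 30.554763362760124 z [ 0.0003 -0.0004 -1.    ] F [ 0.1944 -0.8459 -0.169 ] g 1.0 0.0
[    0     0   108   262 11510] ((53.50000762939453, 130.49996948242188), (260.99993896484375, 106.99998474121094), 90.0)
[[0.4169 0.5183 0.012 ]
 [0.4545 0.4545 0.012 ]
 [0.2769 0.3819 0.012 ]
 [0.2324 0.4576 0.012 ]] [0.3452 0.4531 0.012 ]
[ 185    0   85   54 2969] ((228.46002197265625, 12.279991149902344), (61.81401443481445, 67.30494689941406), 62.59242630004883)
[[0.4815 0.4082 0.012 ]
 [0.5191 0.3812 0.012 ]
 [0.4994 0.3485 0.012 ]
 [0.4602 0.3758 0.012 ]] [0.4901 0.3784 0.012 ]
[376   0  51  23 854] ((401.0, 11.0), (22.0, 50.0), 90.0)
[[0.5491 0.294  0.012 ]
 [0.5667 0.2641 0.012 ]
 [0.5554 0.2564 0.012 ]
 [0.5375 0.2866 0.012 ]] [0.5522 0.2753 0.012 ]
[  387     0   253   262 37832] ((549.756591796875, 155.06088256835938), (154.7052764892578, 357.01837158203125), 33.750953674316406)
[[0.3936 0.1845 0.012 ]
 [0.6393 0.1839 0.012 ]
 [0.6449 0.0695 0.012 ]
 [0.3845 0.0445 0.012 ]] [0.5156 0.1206 0.012 ]
[ 288  131   61   45 2604] ((318.0, 153.0), (44.0, 60.0), 90.0)
[[0.442  0.3039 0.012 ]
 [0.4649 0.2651 0.012 ]
 [0.4369 0.248  0.012 ]
 [0.4134 0.288  0.012 ]] [0.4393 0.2762 0.012 ]
[ 555  164   85   98 4881] ((618.0206298828125, 225.64822387695312), (65.77201843261719, 113.2740478515625), 48.36646270751953)
[[0.478  0.0778 0.012 ]
 [0.5577 0.0602 0.012 ]
 [0.5465 0.0037 0.012 ]
 [0.4633 0.0189 0.012 ]] [0.5114 0.0401 0.012 ]
```

View pics/w3.png

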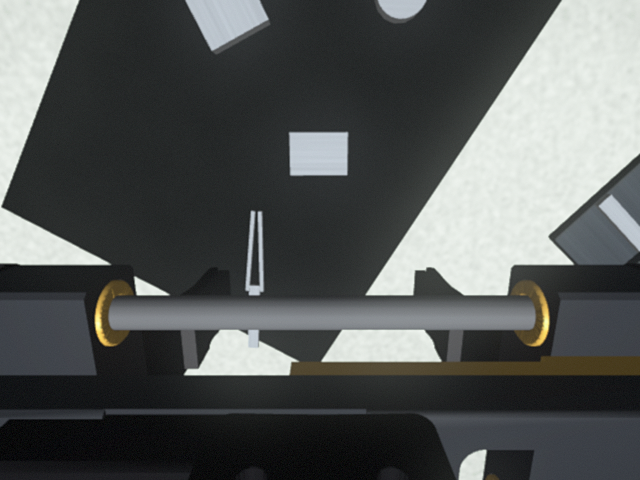

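The small cover is at (318,153), square to the image, so the yaw is right. Its size at z = 12 mm is about 45 x 33 mm, which matches. Now I go down and grip it.

send_rows(
  steps=[
    {"tx": 0.49,"ty": -0.02,"tz": 0.6,"turn": 0,"grip": 1},
    {"tx": 0.49,"ty": -0.02,"tz": 0.6,"turn": 0,"grip": 1},
    {"tx": 0,"ty": 0,"tz": 0.4,"turn": 0,"grip": 1},
    {"tx": 0,"ty": 0,"tz": 0.3,"turn": 0,"grip": 1},
    {"tx": 0,"ty": 0,"tz": 0.2,"turn": 0,"grip": 1},
    {"tx": 0,"ty": 0,"tz": 0.13,"turn": 0,"grip": 1},
    {"tx": 0,"ty": 0,"tz": 0,"turn": 0,"grip": 1},
    {"tx": 0,"ty": 0,"tz": 0,"turn": 0,"grip": 1},
  ],
)

```text
time: 5.55
position: [0.4389, 0.2776, 0.017]
tool_rot: [3.03, 0.831, 0.002]
ft_force: [0.7, -0.1, -0.6]
grip_width: 1.0
grip_force: 0.0
```

send_rows(
  steps=[
    {"tx": 0,"ty": 0,"tz": 0,"turn": 0,"grip": 0.62},
    {"tx": 0,"ty": 0,"tz": 0,"turn": 0,"grip": 0.4},
    {"tx": 0,"ty": 0,"tz": 0,"turn": 0,"grip": 0.4},
    {"tx": 0,"ty": 0,"tz": 0,"turn": 0,"grip": 0.4},
    {"tx": 0,"ty": 0,"tz": 0,"turn": 0,"grip": 0.4},
    {"tx": 0,"ty": 0,"tz": 0,"turn": 0,"grip": 0.4},
  ],
  newtons=30,
)

```text
time: 6.3
position: [0.4384, 0.2773, 0.0163]
tool_rot: [3.03, 0.831, -0.0]
ft_force: [0.0, -0.7, -0.2]
grip_width: 0.504
grip_force: 30.0
```

send_rows(
  steps=[
    {"tx": 0,"ty": 0,"tz": -0.3,"turn": 0,"grip": 0.4},
    {"tx": 0,"ty": 0,"tz": -0.4,"turn": 0,"grip": 0.4},
    {"tx": 0,"ty": 0,"tz": -0.4,"turn": 0.88,"grip": 0.4},
    {"tx": 0,"ty": 0,"tz": -0.4,"turn": 0.88,"grip": 0.4},
    {"tx": 0,"ty": 0,"tz": -0.4,"turn": 0.88,"grip": 0.4},
    {"tx": 0,"ty": 0,"tz": -0.3,"turn": 0.88,"grip": 0.4},
    {"tx": 0,"ty": 0,"tz": 0,"turn": 0.88,"grip": 0.4},
    {"tx": 0,"ty": 0,"tz": 0,"turn": 0.87,"grip": 0.4},
  ],
)

```text
time: 7.3
position: [0.4386, 0.2779, 0.1499]
tool_rot: [-3.125, 0.32, -0.003]
ft_force: [-0.6, -0.0, -1.7]
grip_width: 0.502
grip_force: 30.0
```

send_rows(
  steps=[
    {"tx": 0.28,"ty": 0.83,"tz": 0,"turn": 0,"grip": 0.4},
    {"tx": 0.28,"ty": 0.83,"tz": 0,"turn": 0,"grip": 0.4},
    {"tx": 0.28,"ty": 0.83,"tz": 0,"turn": 0,"grip": 0.4},
    {"tx": 0.28,"ty": 0.83,"tz": 0,"turn": 0,"grip": 0.4},
    {"tx": 0.28,"ty": 0.83,"tz": 0,"turn": 0,"grip": 0.4},
    {"tx": 0.28,"ty": 0.83,"tz": 0,"turn": 0,"grip": 0.4},
    {"tx": 0,"ty": 0,"tz": 0,"turn": 0,"grip": 0.4},
    {"tx": 0,"ty": 0,"tz": 0,"turn": 0,"grip": 0.4},
  ],
)

```text
time: 8.3
position: [0.4779, -0.0347, 0.1491]
tool_rot: [-3.125, 0.314, -0.001]
ft_force: [0.4, -0.2, -0.4]
grip_width: 0.497
grip_force: 30.0
```

```bash
python3 -c "
from h import *
snap('w4')
from bench import ctrl
s=ctrl.get_state(); print(go(s['position'],-11.56,[.4795,-.036,.09]))
im=cv2.imread('pics/w4.png'); d=ctrl.get_image('top')['pixels'][:,:,::-1]; e=ctrl.get_image('scene')['pixels'][:,:,::-1]
r=lambda a,k:cv2.resize(a,None,fx=k,fy=k,interpolation=cv2.INTER_CUBIC)
o=np.zeros((580,790,3),np.uint8);a=r(im[0:262,180:500],1.2);o[:a.shape[0],:a.shape[1]]=a
b=r(d[190:280,270:370],4);o[:b.shape[0],385:785]=b[:, :400];c=r(e[200:265,280:365],4);o[318:578,:340]=c
cv2.imwrite('pics/w4c.png',o)"
```

```text
t 8.3 p [ 0.4779 -0.0347  0.1491] yaw -11.462354325366778 z [ 0.001   0.0005 -1.    ] F [ 0.4475 -0.1538 -0.3858] g 0.497 30.0
[0.0333 0.0261 0.9836]
```

View pics/w4c.png

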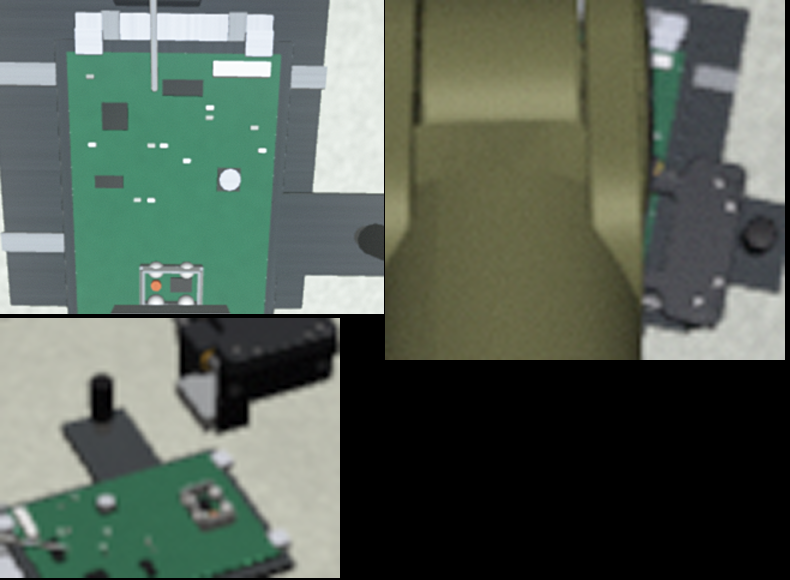

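Image w4c shows the frame centre at crop (171,285), which is w4 (322.5,237.5). The cover is held and the needle tip, chip and can are all visible.

```bash
python3 -c "
from h import *
load('w4'); load('w2')
f=lambda x,y:((x+.5)/1.2-.5+180,(y+.5)/1.2-.5)
for n,p,z in [('frame',(171.5,285.5),.0515),('chip',(115,116),.0425),('can',(229.5,180),.047),('needle',(154.5,90),.053)]:
  print(n,atz('w4',f(*p),z))
print(atz('w2',(316,169),.0515))
for p in [(154.5,90)]: print('needle two view',meet([ray('w4',f(*p)),ray('w2',(303.3,20))]))
"
```

```text
frame [ 0.4805 -0.0365  0.0515]
chip [ 0.5778 -0.0249  0.0425]
can [ 0.5321 -0.0798  0.047 ]
needle [ 0.5846 -0.0487  0.053 ]
[ 0.4792 -0.0361  0.0515]
needle two view (array([ 0.5837, -0.0488,  0.0581]), [np.float64(8.713648961456994e-05), np.float64(8.713648961460143e-05)])
```

send_rows(
  steps=[
    {"tx": 0.035,"ty": 0.02,"tz": 0.4,"turn": 0,"grip": 0.4},
    {"tx": 0,"ty": 0,"tz": 0.4,"turn": 0,"grip": 0.4},
    {"tx": 0,"ty": 0,"tz": 0.3,"turn": 0,"grip": 0.4},
    {"tx": 0,"ty": 0,"tz": 0.15,"turn": 0,"grip": 0.4},
    {"tx": 0,"ty": 0,"tz": 0.08,"turn": 0,"grip": 0.4},
    {"tx": 0,"ty": 0,"tz": 0,"turn": 0,"grip": 0.4},
    {"tx": 0,"ty": 0,"tz": 0,"turn": 0,"grip": 0.4},
  ],
)

```text
time: 9.32
position: [0.4801, -0.0372, 0.0692]
tool_rot: [3.126, -0.314, 0.002]
ft_force: [-0.3, 0.3, 0.1]
grip_width: 0.499
grip_force: 30.0
```

send_rows(
  steps=[
    {"tx": 0,"ty": 0,"tz": 0.02,"turn": 0,"grip": 0.4},
    {"tx": 0,"ty": 0,"tz": 0.02,"turn": 0,"grip": 0.4},
    {"tx": 0,"ty": 0,"tz": 0.02,"turn": 0,"grip": 0.4},
    {"tx": 0,"ty": 0,"tz": 0,"turn": 0,"grip": 0.4},
  ],
)

```text
time: 9.82
position: [0.4794, -0.0371, 0.0649]
tool_rot: [3.126, -0.314, -0.001]
ft_force: [-0.5, -0.1, 0.2]
grip_width: 0.501
grip_force: 30.0
```

send_rows(
  steps=[
    {"tx": 0,"ty": 0,"tz": 0.025,"turn": 0,"grip": 0.4},
    {"tx": 0,"ty": 0,"tz": 0.025,"turn": 0,"grip": 0.4},
    {"tx": 0,"ty": 0,"tz": 0.025,"turn": 0,"grip": 0.4},
    {"tx": 0,"ty": 0,"tz": 0,"turn": 0,"grip": 0.4},
  ],
)

```text
time: 10.32
position: [0.4795, -0.0368, 0.0601]
tool_rot: [-3.125, 0.314, 0.0]
ft_force: [-0.0, 1.5, -0.5]
grip_width: 0.499
grip_force: 30.0
```

send_rows(
  steps=[
    {"tx": 0,"ty": 0,"tz": 0.02,"turn": 0,"grip": 0.4},
    {"tx": 0,"ty": 0,"tz": 0.02,"turn": 0,"grip": 0.4},
    {"tx": 0,"ty": 0,"tz": 0.02,"turn": 0,"grip": 0.4},
    {"tx": 0,"ty": 0,"tz": 0,"turn": 0,"grip": 0.4},
  ],
)

```text
time: 10.82
position: [0.4806, -0.0371, 0.0577]
tool_rot: [3.126, -0.314, 0.003]
ft_force: [-0.9, 1.6, 6.6]
grip_width: 0.507
grip_force: 30.0
```

send_rows(
  steps=[
    {"tx": 0,"ty": 0,"tz": 0.03,"turn": 0,"grip": 0.4},
    {"tx": 0,"ty": 0,"tz": 0.02,"turn": 0,"grip": 0.4},
    {"tx": 0,"ty": 0,"tz": 0,"turn": 0,"grip": 0.4},
  ],
)

```text
time: 11.2
position: [0.4837, -0.0378, 0.0575]
tool_rot: [3.125, -0.314, 0.013]
ft_force: [-1.0, 0.9, 19.3]
grip_width: 0.505
grip_force: 30.0
```

send_rows(
  steps=[
    {"tx": 0,"ty": 0,"tz": -0.05,"turn": 0,"grip": 0.4},
    {"tx": 0,"ty": 0,"tz": 0,"turn": 0,"grip": 0.75},
    {"tx": 0,"ty": 0,"tz": 0,"turn": 0,"grip": 0.75},
    {"tx": 0,"ty": 0,"tz": 0,"turn": 0,"grip": 0.75},
    {"tx": 0,"ty": 0,"tz": -0.2,"turn": 0,"grip": 0.75},
    {"tx": 0,"ty": 0,"tz": -0.4,"turn": 0,"grip": 0.75},
    {"tx": 0,"ty": 0,"tz": 0,"turn": 0,"grip": 0},
    {"tx": 0,"ty": 0,"tz": 0,"turn": 0,"grip": 0},
    {"tx": 0,"ty": 0,"tz": 0,"turn": 0,"grip": 0},
    {"tx": 0,"ty": 0,"tz": 0,"turn": 0,"grip": 0},
    {"tx": 0,"ty": 0,"tz": 0,"turn": 0,"grip": 0},
    {"tx": 0,"ty": 0,"tz": 0,"turn": 0,"grip": 0},
  ],
)

```text
time: 12.7
position: [0.4794, -0.037, 0.0927]
tool_rot: [-3.126, 0.314, 0.0]
ft_force: [0.3, 1.1, 0.1]
grip_width: 0.157
grip_force: 0.0
```

```bash
python3 -c "
from h import *
snap('w5')
im=cv2.imread('pics/w5.png')
from bench import ctrl
e=ctrl.get_image('scene')['pixels'][:,:,::-1]
r=lambda a,k:cv2.resize(a,None,fx=k,fy=k,interpolation=cv2.INTER_CUBIC)
o=np.zeros((600,798,3),np.uint8);a=r(im[0:400,120:520],1.45);o[:580,:580]=a
c=r(e[215:265,310:362],4);o[:200,585:793]=c
cv2.imwrite('pics/w5c.png',o)"
```

```text
t 12.7 p [ 0.4794 -0.037   0.0927] yaw -11.481324645440214 z [-0.0003  0.0001 -1.    ] F [0.3095 1.0845 0.0734] g 0.157 0.0
```

View pics/w5c.png

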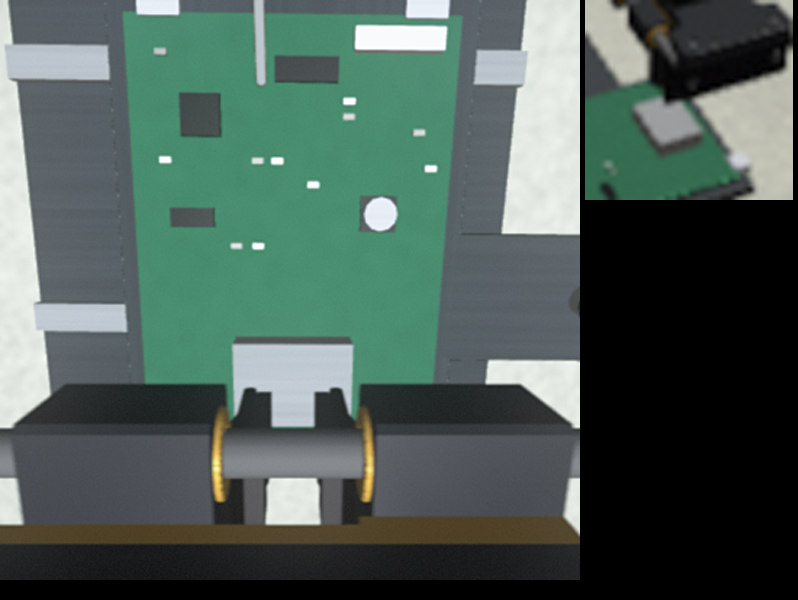

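The cover sits squarely over the frame at w5c (293,380). I'll press the top centre with closed fingers to confirm its height.

send_rows(
  steps=[
    {"tx": 0,"ty": 0,"tz": 0,"turn": 0,"grip": 0},
    {"tx": 0,"ty": 0,"tz": 0.2,"turn": 0,"grip": 0},
    {"tx": 0,"ty": 0,"tz": 0.15,"turn": 0,"grip": 0},
    {"tx": 0,"ty": 0,"tz": 0.06,"turn": 0,"grip": 0},
    {"tx": 0,"ty": 0,"tz": 0.03,"turn": 0,"grip": 0},
    {"tx": 0,"ty": 0,"tz": 0,"turn": 0,"grip": 0},
  ],
)

```text
time: 13.55
position: [0.4812, -0.0376, 0.0679]
tool_rot: [3.125, -0.314, 0.005]
ft_force: [-0.6, -0.0, 9.2]
grip_width: 0.002
grip_force: 4.5
```

send_rows(
  steps=[
    {"tx": 0,"ty": 0,"tz": 0.03,"turn": 0,"grip": 0},
    {"tx": 0,"ty": 0,"tz": 0,"turn": 0,"grip": 0},
  ],
)

```text
time: 13.8
position: [0.4829, -0.0378, 0.0677]
tool_rot: [3.124, -0.314, 0.01]
ft_force: [-0.9, -1.5, 16.7]
grip_width: 0.005
grip_force: 8.2
```

Home height is confirmed: the fingertips stop at 53.7 mm against an expected 53.5 mm. Next are the knob and the marks.

send_rows(
  steps=[
    {"tx": 0,"ty": 0,"tz": -0.1,"turn": 0,"grip": 0.1},
    {"tx": 0,"ty": 0,"tz": -0.5,"turn": 0,"grip": 0.55},
    {"tx": 0,"ty": 0,"tz": -0.5,"turn": 0,"grip": 0.55},
    {"tx": 0,"ty": 0.5,"tz": -0.2,"turn": 0,"grip": 0.55},
    {"tx": 0,"ty": 0,"tz": 0,"turn": 0,"grip": 0.55},
    {"tx": 0,"ty": 0,"tz": 0,"turn": 0,"grip": 0.55},
  ],
)

```text
time: 14.55
position: [0.4731, -0.0659, 0.142]
tool_rot: [-3.125, 0.314, 0.002]
ft_force: [0.6, 0.3, 0.1]
grip_width: 0.522
grip_force: 0.0
```

```bash
python3 - <<'E'
from h import *
snap('w6'); [load(n) for n in('w2','w4','w5','w6')]
f=lambda x,y:((x+.5)/1.45-.5+120,(y+.5)/1.45-.5)
for n,p,z in [('chip',(200,115),.0425),('can',(380.5,214),.047),('needle',(261,85),.053)]: print(n,f(*p),atz('w5',f(*p),z))
# can/needle/knob by code in w6
im=cv2.imread('pics/w6.png').astype(int);B,G,Rr=im[...,0],im[...,1],im[...,2]
def comps(m,nm,z,lo,hi):
    n,l,st,c=cv2.connectedComponentsWithStats(m.astype(np.uint8))
    for k in range(1,n):
        if lo<st[k,4]<hi: print(nm,st[k],c[k],atz('w6',c[k],z))
ng=(Rr>G-15); top=np.arange(480)[:,None]<262
comps(ng&(G>140)&top&(abs(Rr-G)<40),'bright',.047,150,1500)
comps((G<75)&top,'dark',.0425,120,3000)
print('knob w2',atz('w2',(478,131),.081))
E
```

```text
t 14.55 p [ 0.4731 -0.0659  0.142 ] yaw -11.48198310213939 z [-0.0011  0.0007 -1.    ] F [0.6377 0.3438 0.126 ] g 0.522 0.0
chip (257.7758620689655, 79.15517241379311) [ 0.5814 -0.0256  0.0425]
can (382.2586206896552, 147.43103448275863) [ 0.5361 -0.0809  0.047 ]
needle (299.84482758620686, 58.46551724137931) [ 0.5843 -0.0485  0.053 ]
bright [186   6  26  24 566] [199.083   17.2491] [ 0.6234 -0.0228  0.047 ]
bright [308  35  49  14 650] [331.6077  41.84  ] [ 0.5947 -0.0973  0.047 ]
bright [315 129  19  20 290] [324.1655 138.0828] [ 0.5407 -0.0818  0.047 ]
dark [251   0  50   4 187] [276.0642   1.4118] [ 0.624  -0.0693  0.0425]
dark [213  72  23  23 443] [223.6411  82.9842] [ 0.5863 -0.0265  0.0425]
dark [436 177  34  33 524] [448.8473 189.7099] [ 0.4909 -0.1577  0.0425]
dark [  0 198  27  64 896] [  8.6741 239.7879] [0.5176 0.1479 0.0425]
knob w2 [ 0.4839 -0.1539  0.081 ]
```

```bash
python3 - <<'E'
from h import *
load('w6')
k=atz('w6',(452.5,193),.081); print(k, atz('w6',(452.5,193),.068))
print(go([.4731,-.0659,.142],-11.5,[k[0],k[1],.066]))
E
```

```text
[ 0.496  -0.1474  0.081 ] [ 0.4934 -0.1516  0.068 ]
[0.6447 1.2544 1.2667]
```

send_rows(
  steps=[
    {"tx": 0.31,"ty": 0.7,"tz": 0.1,"turn": 0,"grip": 0.7},
    {"tx": 0.31,"ty": 0.7,"tz": 0.2,"turn": 0,"grip": 0.7},
    {"tx": 0,"ty": 0,"tz": 0.2,"turn": 0,"grip": 0.7},
    {"tx": 0,"ty": 0,"tz": 0.3,"turn": 0,"grip": 0.7},
    {"tx": 0,"ty": 0,"tz": 0.3,"turn": 0,"grip": 0.7},
    {"tx": 0,"ty": 0,"tz": 0.15,"turn": 0,"grip": 0.7},
    {"tx": 0,"ty": 0,"tz": 0,"turn": 0,"grip": 0.7},
  ],
)

```text
time: 15.48
position: [0.4927, -0.1554, 0.0668]
tool_rot: [-3.126, 0.313, 0.002]
ft_force: [0.2, 0.2, 0.2]
grip_width: 0.698
grip_force: 0.0
```

send_rows(
  steps=[
    {"tx": 0,"ty": 0,"tz": 0,"turn": 0,"grip": 0.4},
    {"tx": 0,"ty": 0,"tz": 0,"turn": 0,"grip": 0.3},
    {"tx": 0,"ty": 0,"tz": 0,"turn": 0,"grip": 0.1},
    {"tx": 0,"ty": 0,"tz": 0,"turn": 0,"grip": 0.1},
    {"tx": 0,"ty": 0,"tz": 0,"turn": 0,"grip": 0.1},
    {"tx": 0,"ty": 0,"tz": 0,"turn": 0,"grip": 0.1},
    {"tx": 0,"ty": 0,"tz": 0,"turn": 0,"grip": 0.1},
  ],
  newtons=20,
)

```text
time: 16.35
position: [0.4933, -0.1562, 0.0677]
tool_rot: [3.126, -0.314, 0.0]
ft_force: [0.3, -0.0, 0.6]
grip_width: 0.2
grip_force: 20.0
```

```bash
cat > see.py <<'E'
from h import *
import sys
n=sys.argv[1]; snap(n); load(n)
im=cv2.imread(f'pics/{n}.png').astype(int);B,G,Rr=im[...,0],im[...,1],im[...,2]
top=np.arange(480)[:,None]<262
def comps(m,nm,z,lo,hi):
    k_,l,st,c=cv2.connectedComponentsWithStats((m&top).astype(np.uint8))
    for k in range(1,k_):
        w,h=st[k,2:4]
        if lo<st[k,4]<hi and .65<w/h<1.55: print(nm,st[k],c[k],atz(n,c[k],z))
comps((Rr>G-15)&(G>140)&(abs(Rr-G)<40),'bright',.047,100,700)
comps((G<75),'dark',.0425,150,900)
E
python3 see.py w7
```

```text
t 16.35 p [ 0.4933 -0.1562  0.0677] yaw -11.486534174723053 z [ 0.     -0.0001 -1.    ] F [ 0.3043 -0.0242  0.5892] g 0.2 20.0
bright [  0  41  16  14 213] [ 7.1221 47.662 ] [ 0.6228 -0.0484  0.047 ]
bright [135 207  25  24 464] [147.1552 218.7909] [ 0.541  -0.0828  0.047 ]
dark [214  60 142 170 883] [236.7463 171.1257] [ 0.5538 -0.1286  0.0425]
dark [  0 131  26  30 705] [ 11.3064 146.0908] [ 0.5855 -0.0302  0.0425]
```

The knob is gripped at a width of about 17.4 mm. Next comes the slide towards the chip.

send_rows(
  steps=[
    {"tx": 0.02,"ty": 0.1,"tz": 0,"turn": 0,"grip": 0.1},
    {"tx": 0.02,"ty": 0.1,"tz": 0,"turn": 0,"grip": 0.1},
    {"tx": 0.01,"ty": 0.1,"tz": 0,"turn": 0,"grip": 0.1},
    {"tx": 0.01,"ty": 0.08,"tz": 0,"turn": 0,"grip": 0.1},
    {"tx": 0,"ty": 0,"tz": 0,"turn": 0,"grip": 0.1},
    {"tx": 0,"ty": 0,"tz": 0,"turn": 0,"grip": 0.1},
  ],
)

```text
time: 17.15
position: [0.4921, -0.1804, 0.0677]
tool_rot: [3.124, -0.315, 0.0]
ft_force: [-1.8, -1.5, 0.9]
grip_width: 0.2
grip_force: 20.0
```

```bash
python3 see.py w8; python3 - <<'E'
from h import *
from bench import ctrl
ims={n:ctrl.get_image(n)['pixels'][:,:,::-1] for n in('top','scene')}
for n in ims: cv2.imwrite(f'pics/{n}8.png',ims[n])
r=lambda a,k:cv2.resize(a,None,fx=k,fy=k,interpolation=cv2.INTER_CUBIC)
w=cv2.imread('pics/w8.png')
o=np.zeros((600,800,3),np.uint8)
o[:400,:400]=r(ims['top'][185:235,285:335],8)      # needle top
o[:400,400:800]=r(ims['scene'][240:290,275:325],8)
o[402:602-2,:600]=r(w[60:159,0:300],2)[:198]
cv2.imwrite('pics/c8.png',o)
E
```

```text
t 17.15 p [ 0.4921 -0.1804  0.0677] yaw -11.529018426588966 z [ 0.0001 -0.0014 -1.    ] F [-1.7841 -1.5458  0.9078] g 0.2 20.0
bright [135 207  25  24 465] [146.8688 219.0387] [ 0.5398 -0.107   0.047 ]
dark [  0 131  26  31 697] [ 11.1306 146.2166] [ 0.5843 -0.0546  0.0425]
```

View pics/c8.png

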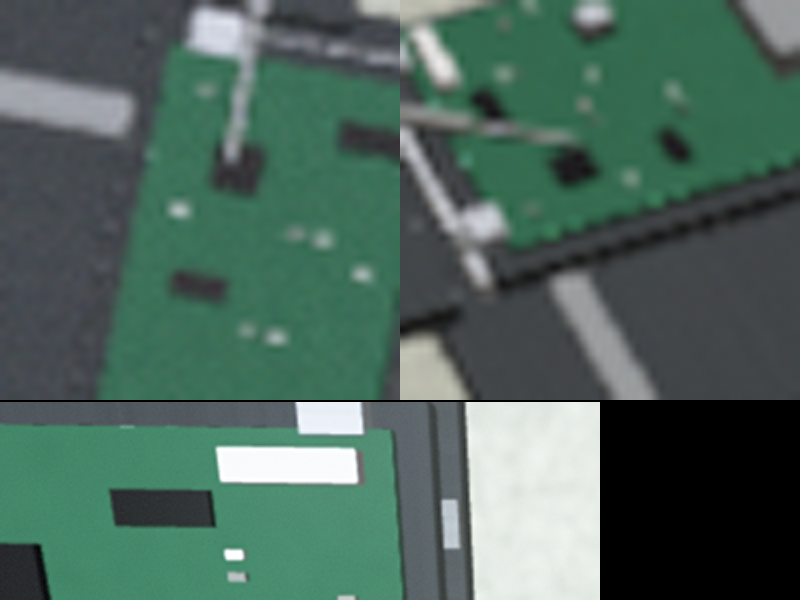

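The top view shows the needle tip at c8 (232,157) and the chip centre at (239,168). The scene view shows the tip at (578,141) and the chip at (574,166).

```bash
python3 - <<'E'
from h import *
t=lambda x,y:((x+.5)/8-.5+285,(y+.5)/8-.5+185)
s=lambda x,y:((x-400+.5)/8-.5+275,(y+.5)/8-.5+240)
for n,f,a,b in [('top',t,(232,157),(239,168)),('scene',s,(578,141),(574,166))]:
    N=atz(n,f(*a),.053);c=atz(n,f(*b),.0425); d=N-c; print(n,N,c,d,go([0,0,0],-11.5,[d[0],d[1],0])*.06)
print(meet([ray('top',t(232,157)),ray('scene',s(578,141))]),meet([ray('top',t(239,168)),ray('scene',s(574,166))]))
# chip refine by dark threshold in both, excluding nothing
for n,(x0,y0,x1,y1) in {'top':(308,200,322,212),'scene':(290,254,303,266)}.items():
    g=cv2.imread(f'pics/{n}8.png')[y0:y1,x0:x1,1]; print(n); print(g)
E
```

```text
top [ 0.5873 -0.0495  0.053 ] [ 0.5863 -0.0514  0.0425] [0.001  0.0018 0.0105] [ 0.0006 -0.002  -0.    ]
scene [ 0.5874 -0.0502  0.053 ] [ 0.5893 -0.0504  0.0425] [-0.0018  0.0002  0.0105] [-0.0019  0.0002 -0.    ]
(array([ 0.5874, -0.0497,  0.0533]), [np.float64(0.00026689529112261604), np.float64(0.0002668952911226102)]) (array([ 0.5874, -0.0519,  0.0402]), [np.float64(0.0007918761305183852), np.float64(0.0007918761305183152)])
top
[[112 113 112 115 115 122 156 147 114 112 115 114 115 113]
 [115 112 115 112 111 134 147 126 111 113 114 112 116 113]
 [115 110 114 110  97 137 144 111 102 104 113 114 115 115]
 [110 115 109  99  70 146 137  73  70  80 103 112 115 111]
 [112 110 114  92  57 129 119  54  53  62  93 112 112 116]
 [116 113 112  91  60  80  77  50  57  61  95 113 113 111]
 [114 114 111  81  55  49  53  55  52  71 101 106 114 115]
 [114 116 104  78  50  55  49  54  50  84 105 110 112 109]
 [111 110 109  90  68  73  57  58  57  96 111 110 109 113]
 [114 113 112 112 106  98  91  81  83 103 111 113 110 112]
 [133 113 112 113 110 112 112 112 112 112 113 112 111 112]
 [156 113 112 113 111 108 111 109 116 112 112 113 109 110]]
scene
[[106 106 105 106 105 105 106 104 102 106 108 106 105]
 [115 112 109 106 105 105 106 105 100 102 109 105 104]
 [109 112 120 126 129 126 117 108 105 106 106 104 105]
 [ 94 105 118 125 126 121 114 104 101 105 105 105 105]
 [107 107 103  95  82  64  68  73  84 103 105 106 106]
 [108 107 102  90  71  47  36  27  59  92 105 105 106]
 [108 108 102  77  42  29  29  29  42  74  98 105 105]
 [108 108 106  93  57  28  28  27  24  53  91 107 115]
 [107 108 107 100  76  36  34  50  65  83 100 106 116]
 [108 108 106 107  98  79  76  87 100 107 107 107 106]
 [106 107 108 108 107 107 106 106 106 108 108 108 108]
 [109 114 112 108 107 108 106 106 106 107 108 109 109]]
```

send_rows(
  steps=[
    {"tx": -0.012,"ty": -0.022,"tz": 0,"turn": 0,"grip": 0.1},
    {"tx": 0,"ty": 0,"tz": 0,"turn": 0,"grip": 0.1},
    {"tx": 0,"ty": 0,"tz": 0,"turn": 0,"grip": 0.1},
    {"tx": 0,"ty": 0,"tz": 0,"turn": 0,"grip": 0.1},
    {"tx": 0,"ty": 0,"tz": 0,"turn": 0,"grip": 0.1},
    {"tx": 0,"ty": 0,"tz": 0,"turn": 0,"grip": 0.1},
  ],
)

```text
time: 18.05
position: [0.492, -0.1776, 0.0677]
tool_rot: [-3.126, 0.314, -0.0]
ft_force: [0.9, -0.4, 2.2]
grip_width: 0.198
grip_force: 20.0
```

```bash
python3 see.py w9; python3 - <<'E'
from h import *
from bench import ctrl
for n,(x0,y0,x1,y1) in {'top':(308,200,322,212),'scene':(288,254,303,266)}.items():
    g=np.mean([ctrl.get_image(n)['pixels'] for _ in range(5)],0)[y0:y1,x0:x1,1].astype(int); print(n); print(g)
E
```

```text
t 18.05 p [ 0.492  -0.1776  0.0677] yaw -11.473660093100522 z [ 0.0003  0.0002 -1.    ] F [ 0.8853 -0.4083  2.2067] g 0.198 20.0
bright [135 207  25  24 469] [147.1599 218.7249] [ 0.5397 -0.1042  0.047 ]
dark [  0 131  26  30 708] [ 11.3573 146.0946] [ 0.5842 -0.0516  0.0425]
dark [138 204  29  26 154] [157.7532 213.1169] [ 0.5408 -0.1077  0.0425]
top
[[111 113 114 113 114 120 154 145 112 114 115 113 114 112]
 [114 113 114 109 110 132 147 128 112 114 112 112 113 113]
 [114 112 109  93  93 141 143 114 106 109 113 113 112 114]
 [111 111  95  65  49 144 136  82  88 103 113 112 111 112]
 [110 111  88  58  48 129 119  53  63  97 113 113 113 112]
 [114 111  83  54  53  78  74  52  75 101 111 112 114 113]
 [114 104  77  54  53  53  52  53  79 103 110 111 111 111]
 [113 101  74  52  50  51  54  51  79 105 109 110 111 112]
 [110 102  78  69  66  56  52  51  90 112 111 111 109 110]
 [111 112 103 100  94  84  78  79 102 114 112 110 110 110]
 [111 114 113 112 110 111 113 112 113 113 112 110 112 112]
 [113 112 113 112 111 109 113 114 112 112 111 110 110 111]]
scene
[[ 67  99 107 106 106 105 105 105 106 106 129 135 109 104 105]
 [ 97 105 110 111 108 105 105 105 105 105 110 111 106 105 104]
 [107 104 102 112 121 125 128 126 118 108 105  98  97 106 105]
 [ 82  89  94 105 118 125 126 121 113 107 105 104 105 105 104]
 [107 107 107 106 102  96  91  86  85  88  91  97 105 106 106]
 [107 106 107 107 107  99  87  83  70  54  54  83 106 105 106]
 [107 107 107 107 107  89  52  35  28  28  28  66  98 105 106]
 [107 107 108 107 106  96  64  26  28  29  27  41  77 101 106]
 [107 107 107 107 107 106  83  34  26  24  34  42  71 101 107]
 [107 107 107 107 107 106  96  72  57  64  78  83  94 106 106]
 [108 107 107 107 106 107 107 101  93  99 106 107 107 107 107]
 [107 106 106 108 109 107 108 107 106 106 106 106 107 108 108]]
```

```bash
python3 - <<'E'
from h import *
for n,a,b in [('top',(313.45,204.65),(313.1,205.8)),('scene',(296.4,256.9),(296.9,260.6))]:
    N=atz(n,a,.053);c=atz(n,b,.0425); d=N-c; print(n,N,c,d,go([0,0,0],-11.5,[d[0],d[1],0]))
c=np.array([.5397,-.1042])+[.0451,.0561]; print('wrist chip',c, np.array([.5845,-.0486])-c)
E
```

```text
top [ 0.5862 -0.0493  0.053 ] [ 0.5858 -0.0484  0.0425] [ 0.0004 -0.0009  0.0105] [ 0.0097  0.0132 -0.    ]
scene [ 0.5877 -0.0518  0.053 ] [ 0.5886 -0.0486  0.0425] [-0.001  -0.0032  0.0105] [-0.0049  0.0555 -0.    ]
wrist chip [ 0.5848 -0.0481] [-0.0003 -0.0005]
```

send_rows(
  steps=[
    {"tx": 0.003,"ty": 0.015,"tz": 0,"turn": 0,"grip": 0.1},
    {"tx": 0,"ty": 0,"tz": 0,"turn": 0,"grip": 0.1},
    {"tx": 0,"ty": 0,"tz": 0,"turn": 0,"grip": 0.1},
    {"tx": 0,"ty": 0,"tz": 0,"turn": 0,"grip": 0.1},
    {"tx": 0,"ty": 0,"tz": 0,"turn": 0,"grip": 0.1},
    {"tx": 0,"ty": 0,"tz": 0,"turn": 0,"grip": 0.1},
    {"tx": 0,"ty": 0,"tz": 0,"turn": 0,"grip": 0.1},
    {"tx": 0,"ty": 0,"tz": 0,"turn": 0,"grip": 0.1},
    {"tx": 0,"ty": 0,"tz": 0,"turn": 0,"grip": 0.1},
    {"tx": 0,"ty": 0,"tz": 0,"turn": 0,"grip": 0.1},
  ],
)

```text
time: 19.85
position: [0.4917, -0.1788, 0.0677]
tool_rot: [3.126, -0.314, -0.0]
ft_force: [0.0, 1.6, 3.9]
grip_width: 0.199
grip_force: 20.0
```

```bash
python3 see.py w10; python3 - <<'E'
from h import *
from bench import ctrl
for n,(x0,y0,x1,y1) in {'top':(308,200,322,212)}.items():
    g=np.mean([ctrl.get_image(n)['pixels'] for _ in range(5)],0)[y0:y1,x0:x1,1].astype(int); print(n); print(g)
E
```

```text
t 19.85 p [ 0.4917 -0.1788  0.0677] yaw -11.485431559859013 z [-0.0002 -0.0001 -1.    ] F [0.042  1.5886 3.9159] g 0.199 20.0
bright [135 207  25  24 465] [146.9183 218.9204] [ 0.5394 -0.1053  0.047 ]
dark [  0 131  26  30 698] [ 11.192  146.1046] [ 0.5839 -0.0527  0.0425]
top
[[112 114 113 114 112 119 155 144 113 114 114 114 111 113]
 [113 113 113 112 111 134 147 128 112 112 113 113 115 112]
 [112 113 113 100  93 140 143 114 106 111 113 114 113 113]
 [112 112 109  82  50 144 137  81  85  98 110 113 113 112]
 [112 111 103  77  48 129 119  53  52  86 109 111 113 112]
 [113 113  99  71  52  80  75  53  55  92 112 112 112 113]
 [114 113  92  60  52  53  53  52  62  94 110 111 112 112]
 [114 113  91  57  51  52  52  54  70  98 110 109 109 110]
 [112 112  90  70  61  52  52  52  81 104 111 109 110 111]
 [111 111 103 100  88  79  77  71  89 108 112 111 111 111]
 [118 111 113 112 111 112 113 104 107 110 112 111 111 111]
 [127 112 111 112 111 112 111 112 113 112 110 111 109 111]]
```

The needle is centred over the chip to within about 0.5 mm, and the carrier has paused there for over 1 s. Now I slide on to the can, +33 mm in x and +64 mm in y.

send_rows(
  steps=[
    {"tx": 0,"ty": 0,"tz": 0,"turn": 0,"grip": 0.1},
    {"tx": 0,"ty": 0,"tz": 0,"turn": 0,"grip": 0.1},
    {"tx": 0,"ty": 0,"tz": 0,"turn": 0,"grip": 0.1},
    {"tx": 0.05,"ty": -0.1,"tz": 0,"turn": 0,"grip": 0.1},
    {"tx": 0.08,"ty": -0.16,"tz": 0,"turn": 0,"grip": 0.1},
    {"tx": 0.08,"ty": -0.16,"tz": 0,"turn": 0,"grip": 0.1},
    {"tx": 0.08,"ty": -0.16,"tz": 0,"turn": 0,"grip": 0.1},
    {"tx": 0.08,"ty": -0.16,"tz": 0,"turn": 0,"grip": 0.1},
    {"tx": 0.08,"ty": -0.16,"tz": 0,"turn": 0,"grip": 0.1},
    {"tx": 0.06,"ty": -0.1,"tz": 0,"turn": 0,"grip": 0.1},
    {"tx": 0.04,"ty": -0.065,"tz": 0,"turn": 0,"grip": 0.1},
    {"tx": 0,"ty": 0,"tz": 0,"turn": 0,"grip": 0.1},
  ],
)

```text
time: 21.65
position: [0.5377, -0.1217, 0.0677]
tool_rot: [-3.125, 0.313, -0.002]
ft_force: [0.6, 1.9, 3.9]
grip_width: 0.198
grip_force: 20.0
```

send_rows(
  steps=[
    {"tx": 0,"ty": 0,"tz": 0,"turn": 0,"grip": 0.1},
    {"tx": 0,"ty": 0,"tz": 0,"turn": 0,"grip": 0.1},
  ],
)

```text
time: 21.9
position: [0.5375, -0.1224, 0.0677]
tool_rot: [-3.125, 0.314, -0.002]
ft_force: [1.9, 1.2, 1.7]
grip_width: 0.2
grip_force: 20.0
```

```bash
python3 see.py w11; python3 - <<'E'
from h import *
from bench import ctrl
for n,(x0,y0,x1,y1) in {'top':(308,199,322,213),'scene':(288,250,304,264)}.items():
    a=np.mean([ctrl.get_image(n)['pixels'] for _ in range(5)],0); cv2.imwrite(f'pics/{n}11.png',a[:,:,::-1]); print(n); print((a[y0:y1,x0:x1,0]).astype(int))
E
```

```text
t 21.9 p [ 0.5375 -0.1224  0.0677] yaw -11.477852903848143 z [ 0.0014  0.0004 -1.    ] F [1.9154 1.1758 1.6958] g 0.2 20.0
bright [ 72  34  31  23 488] [88.709  47.1557] [ 0.6603 -0.048   0.047 ]
dark [ 56 104  26  18 377] [ 67.5119 112.7639] [ 0.6383 -0.0268  0.0425]
dark [  0 131  26  30 713] [ 11.439  146.0827] [0.6297 0.0037 0.0425]
top
[[ 92  77  64  66  67  66  67  66  67  65  67  67  67  64]
 [135 100  66  65  66  69  67  68  67  68  68  66  67  66]
 [116  79  67  68  67  68  66  66  66  67  68  68  68  67]
 [ 67  65  67  69  69  67  69  66  69  66  66  66  68  67]
 [ 68  67  66  68  69  69  67  67  68  67  67  68  68  67]
 [ 68  68  67  68  68  66  65  67  69  68  68  68  68  69]
 [ 67  67  68  67  67  68  67  68  68  69  70  68  70  69]
 [ 68  68  68  68  68  69  67  68  70  68  70  67  68  68]
 [ 69  68  69  67  68  67  68  69  70  69  69  68  68  69]
 [ 68  68  68  69  68  66  69  69  68  67  68  69  68  68]
 [ 67  67  67  68  69  67  69  69  68  70  68  70  68  69]
 [ 69  69  68  68  68  68  69  68  69  68  70  70  69  70]
 [ 70  68  68  69  70  71  71  69  69  68  70  68
[... 432 characters left out ...]
  60  57  55  54  52  52  52  52  52  52  52]
 [111 103  91  95 103 103 101  94  76  60  52  52  52  52  52  52]
 [ 79  86  69  88 105 112 110 102 102  97  63  52  51  52  52  52]
 [ 96 102  54  52  52  49  56 107 153 159 125  77  51  52  53  53]
 [ 71  75  54  52  52  50  75 152 194 193 173 114  51  52  53  53]
 [ 52  52  52  51  52  49  68 130 170 173 157 108  49  52  52  52]
 [ 51  51  52  52  52  52  49  72 108 119  97  55  43  51  51  52]
 [ 52  51  52  52  52  51  50  47  55  63  56  41  45  52  52  52]
 [ 51  51  52  52  52  53  53  45  38  41  44  49  53  53  53  52]][ WARN:0@2.936] global loadsave.cpp:1063 imwrite_ Unsupported depth image for selected encoder is fallbacked to CV_8U.
```

```bash
python3 - <<'E'
from h import *
for a,b in [((297.1,257.2),(297.1,259.35))]:
    N=atz('scene',a,.053);c=atz('scene',b,.047); d=N-c; print(N,c,d,go([0,0,0],-11.5,[d[0],d[1],0]))
E
python3 see.py w12
```

```text
[ 0.5868 -0.0497  0.053 ] [ 0.5881 -0.0482  0.047 ] [-0.0012 -0.0015  0.006 ] [-0.0151  0.0284 -0.    ]
t 22.45 p [ 0.537  -0.1227  0.0677] yaw -11.485676333761809 z [ 0.0002 -0.0001 -1.    ] F [1.8236 1.6017 1.9879] g 0.199 20.0
bright [ 70  32  32  25 527] [87.203  46.1176] [ 0.6603 -0.048   0.047 ]
dark [ 55 104  26  18 359] [ 66.7326 112.6462] [ 0.6379 -0.027   0.0425]
dark [  0 131  26  30 703] [ 11.2745 146.0996] [0.6292 0.0033 0.0425]
dark [137 204  30  26 157] [157.4204 213.3885] [ 0.5857 -0.0527  0.0425]
```

send_rows(
  steps=[
    {"tx": 0,"ty": 0,"tz": 0,"turn": 0,"grip": 0.35},
    {"tx": 0,"ty": 0,"tz": 0,"turn": 0,"grip": 0.55},
    {"tx": 0,"ty": 0,"tz": 0,"turn": 0,"grip": 0.55},
    {"tx": 0,"ty": 0,"tz": -0.3,"turn": 0,"grip": 0.55},
    {"tx": 0,"ty": 0,"tz": -0.5,"turn": 0,"grip": 0.55},
    {"tx": 0,"ty": 0,"tz": -0.5,"turn": 0,"grip": 0.55},
    {"tx": -0.57,"ty": -0.42,"tz": -0.2,"turn": 0,"grip": 0.55},
    {"tx": -0.57,"ty": -0.41,"tz": 0,"turn": 0,"grip": 0.55},
    {"tx": 0,"ty": 0,"tz": 0,"turn": 0,"grip": 0.55},
    {"tx": 0,"ty": 0,"tz": 0,"turn": 0,"grip": 0.55},
  ],
)

```text
time: 23.75
position: [0.4804, -0.0609, 0.1587]
tool_rot: [3.125, -0.314, 0.003]
ft_force: [-0.5, -0.3, 0.3]
grip_width: 0.55
grip_force: 0.0
```

```bash
python3 see.py w13; python3 - <<'E'
from h import *
load('w13');K,T=C['w13']['K'],C['w13']['T']
p=np.linalg.inv(T)@[.5845,-.0486,.047,1];u=K@p[:3];u=u[:2]/u[2];print(u)
x,y=u.round().astype(int);im=cv2.imread('pics/w13.png');print(x,y);print(im[max(0,y-22):y+16,x-15:x+16,2])
E
```

```text
t 23.75 p [ 0.4804 -0.0609  0.1587] yaw -11.487833237431394 z [ 0.0019 -0.0013 -1.    ] F [-0.4978 -0.2532  0.3448] g 0.55 0.0
dark [164  28  23  23 491] [174.7841  39.0143] [0.6296 0.0062 0.0425]
dark [381 129  30  29 280] [389.5857 142.4821] [ 0.5365 -0.1215  0.0425]
[271.3726  92.1532]
271 92
[[71 72 73 ... 73 74 73]
 [72 71 71 ... 74 72 74]
 [73 74 73 ... 73 74 73]
 ...
 [74 74 74 ... 73 72 75]
 [73 71 73 ... 71 74 75]
 [76 72 72 ... 74 73 72]]
```

```bash
python3 - <<'E'
import cv2,numpy as np,sys
np.set_printoptions(threshold=sys.maxsize,linewidth=250)
im=cv2.imread('pics/w13.png');print(im[70:108,258:288,2])
E
```

```text
[[ 73  74  72  75  71  70  68  94 159 189 193 193 174 111  71  72  71  73  74  71  72  71  72  73  70  73  73  74  73  73]
 [ 71  72  73  74  72  74  68  90 148 185 193 192 178 114  71  71  70  74  71  70  72  74  73  76  74  72  74  72  74  74]
 [ 73  73  72  74  73  71  67  81 134 181 192 195 181 119  72  69  72  73  73  73  72  72  73  73  72  71  73  74  73  71]
 [ 71  72  74  74  74  72  71  76 124 179 195 193 183 123  76  68  70  71  74  74  72  70  73  74  73  73  75  73  73  73]
 [ 72  74  73  71  71  72  70  72 119 179 193 194 184 126  80  69  74  70  72  74  72  73  71  75  72  74  72  73  72  72]
 [ 70  72  73  73  72  70  69  70 111 176 193 195 185 135  83  70  73  72  71  73  71  72  75  71  75  72  71  74  74  73]
 [ 72  71  73  74  71  75  71  66 107 176 194 195 187 140  88  70  69  71  72  70  72  71  73  73  72  72  72  73  69  73]
 [ 70  74  74  72  74  70  73  65 102 174 191 194 188 145  92  72  72  72  71  72  73  72  74  69  73  72  72  75  74  71]
 [ 73  73  71  73  72  74  71  64 101 172 191 194 191 157  99  72  72  73  70  70  72  72  71  72  74  71  72  72  7
[... 2874 characters left out ...]
 71  82 104 125 146 157 147 129 117  96  87  79  76  78  78  70  71  71  71  69  72]
 [ 74  71  72  73  71  74  70  74  72  72  68  68  70  82  89  81  77  74  73  70  73  75  75  74  70  71  72  72  74  73]
 [ 74  72  73  73  72  71  67  68  66  65  68  65  65  63  64  63  63  66  66  67  66  66  70  66  65  68  73  72  73  73]
 [ 74  75  71  73  72  71  73  71  71  70  70  69  69  69  69  70  70  68  68  70  70  68  70  70  71  73  73  72  75  72]
 [ 73  71  72  72  69  72  73  71  71  72  74  71  71  72  74  71  74  72  73  74  71  72  73  72  73  73  71  74  75  72]
 [ 72  72  71  73  73  73  73  71  72  72  72  72  70  72  69  73  71  72  74  71  73  73  72  71  71  73  74  73  72  72]]
```

```bash
python3 - <<'E'
from h import *
load('w13')
N=atz('w13',(270,91.5),.053);c=atz('w13',(271.7,92.9),.047);d=N-c;print(N,c,d,go([0,0,0],-11.5,[d[0],d[1],0])*.06)
# sensitivity to mm-per-pixel
print(C['w13']['T'][:3,3])
E
```

```text
[ 0.5842 -0.0484  0.053 ] [ 0.584  -0.0487  0.047 ] [0.0002 0.0003 0.006 ] [ 0.0001 -0.0003 -0.    ]
[ 0.5453 -0.0744  0.3064]
```

A direct view puts the needle 0.4 mm from the can's centre, and the robot is touching nothing. I'm handing the job in.

```bash
python3 -c "
from bench import ctrl
print(ctrl.close_job())"
```

```text
the job is handed in; nothing more can be done
None
```

The job is handed in after about 24 s of the 58 s allowed: the cover is pressed fully home, the carrier paused over 1 s with the needle about 0.5 mm from the chip's middle, and it now rests about 0.4 mm from the can's middle, with the robot clear and nothing else on the bench moved.

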